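# Load the lemon peeler and switch on its isolator

### The arm

A 6-joint arm with a two-finger parallel gripper is mounted at the origin on a cart in front of the work surface, level with it; the furniture and walls round the work are solid. World frame = base frame: x ahead of the robot, y to its left, z up, the work surface at z = 0. Lengths are in mm, angles in rad, forces in N, time in s.
With the tool pointing down it reaches from about 275 to 750 mm from the base axis. Payload 10.2 kg.
Tool frame: the origin (TCP) lies on the centre line of the jaws, within the pads' length; the fingertips stand ahead of it and the grasp point (between the pads) lies 11 mm behind it (r.finger_overhang is the z of the fingertips in the tool frame, in mm); z points along the fingers, y is the line along which they close (so a half turn about z gives the same grasp; the last joint's range is limited). The gripper opens to 88 mm and grips with 3 to 60 N. Pads are 18 mm wide; open, the fingers measure 123 mm over their backs; the gripper's body (75 mm by 187 mm) begins 45 mm behind the grasp point.
Start: joints at [1.109, 0.313, 1.498, -0, 1.331, -0.223], TCP at [124.194, 510.105, 209.62] pointing down, gripper open.
Joint ranges: [-2.94, 2.94], [-0.97, 2.17], [0.19, 2.56], [-1.23, 4.37], [0.02, 3.11], [-2.88, 2.88]. Speed limits (rad/s): [2.39, 2.39, 3.01, 3.14, 3.14, 3.14].

### API

Orientations are given as [roll, pitch, yaw] about the fixed x, y, z axes, in that order (R = Rz(yaw) Ry(pitch) Rx(roll)).
In Python, from plant import r, get_image, job_done gives the robot as it stands.
- The arm moves only by the tool drive_tool, never from a script. Its argument "commands" is a list of rows, each a list of 3 entries, a list of its own where there are three numbers: the turn, a rotation vector about the tool's x, y, z in rad, then the shift along the tool's x, y, z in cm, then the opening, from -1 (shut) to 1 (fully open). A call has 1 to 5 rows; each row is the pose to reach, as a shift and turn from the pose commanded when the call began, along the tool's axes at that moment; what a row does not reach only later rows make up. A row lasts 1/8 s, in which the tool goes at most 62.5 mm and 10.7 degrees, less where a joint would pass 70% of its speed; a pose out of reach is approached as far as the arm can. A call with a gripper value outside its range is refused whole. The fingers move at their own pace and stop on an object; "grip_force" is the grip in N (left out, the last holds). Time passes only in rows, so rows that repeat a pose let the fingers close. It gives the time, the measured TCP pose, the force, the opening and the grip force at its end, in the units of the state.
- r.read_state(): the state, without advancing time (a new reading comes with each control period).
- get_image(name): name is "scene" or "side" or "wrist"; returns a dict with "frame" (480x640x3 uint8, blue, green, red), "vertical_fov" (degrees; the focal length in pixels is half the picture's height over the tangent of half this angle, whatever the lens; pixels are square), "cx", "cy" (the principal point, pixels), "eye" and "attitude" of the camera in the world. Camera axes: x right, y down, z forward; pixel columns grow to the right and rows downward; lengths in mm; the calibration is good to about 2 mm. A picture is of the moment at which its call begins. There is no depth.
- job_done(): hands the job in; it is judged then, once.
The state is a dict: "time": time; "joints": joint angles; "qvel": joint speeds; "joint_efforts": joint torques, N m; "position": TCP position; "eef_rot": TCP orientation; "force": force on the tool from outside, world axes, zero at the start; "moment": the same for the moment, N m; "finger_gap": finger opening in mm; "finger_force": force on a finger pad.
Only numpy, scipy, OpenCV 4.12 (cv2) and the standard library are available. Lean on these libraries where they do the work, as an engineer would, in place of code of your own. Each camera call takes 0.05 s, during which the arm holds its last target. There are 200 camera calls.

### The job

Get the lemon peeler ready, keeping its power off until the fruit is held: lay the lemon lengthways in the steel trough between the cups, then push the tailstock up gently until its sprung cup holds the lemon against the drive cup, the spring about half pressed in. Then turn the red isolator handle a quarter turn clockwise, from off (pointing left) fully home to on (pointing up the panel). Leave the mandarin, the rice bowl and the spice jar where they stand.

Things in the scene. Friction and masses are not known exactly. Their poses are not given: they have to be found in the camera images.
- peeler: Bench-top lemon peeler, green and steel, 215 x 415 mm, 168 mm high, fixed to the table. Origin on the table under its middle; x points to its back, y to its left, z up. Headstock block at y = +70 to +200 mm, 168 mm high. A parked blade arm stands behind the trough at x = 70 to 90, y = -50 to +50 mm, up to 113 mm high; the tailstock rides on two rods 42 mm above the table
- bed_mid (a point): Point on the spindle axis above the middle of the steel trough, 80 mm above the table, axes as the peeler's: where the middle of a lemon lying in the trough comes. The trough is 74 mm long along y; its flat floor, 30 mm wide, lies 25.5 mm below this point; its sloping sides rise 5 mm above the floor and are 47 mm apart at the top
- hood_edge (a point): Middle of the front edge of the headstock's splash hood, along the top of the sloping panel: the panel rises away from the robot at 30 degrees to level, from 70 to 138 mm above the table; the hood's edge is 168 mm above the table, 71 mm up the slope from the isolator's axis and 43 mm out from the panel
- drive_cup: Steel drive cup on the headstock spindle, fixed to the peeler: a hollow cone with a round rim, 33 mm wide, 27 mm inside, that takes the end of the lemon. Origin at its back, on the spindle axis; its mouth opens towards the tailstock (the peeler's -y)
- drive_rim (a point): Centre of the drive cup's rim, on the spindle axis
- tailstock (a joint): Travel of the tailstock carriage along the rods towards the drive cup (the peeler's +y), 0 (fully back, rims 145 mm apart) to 0.115 m; stiff to move (about 6 N) and stays where it is left
- tail_grip (a point): Middle of the tailstock's black upright grip, 134 mm above the table: a block 16 mm thick along the travel, 50 mm across it, 44 mm tall (110 to 154 mm above the table), on top of the green carriage. The grip's middle is 58 mm behind the rim of the sprung cup when that is not pressed. Axes as the peeler's
- spring_cup (a joint): How far the sprung cup is pressed back into the tailstock, 0 (free) to 0.012 m (bottomed). It begins to give at about 1 N and takes 0.35 N more a millimetre; half pressed in is 0.006 m
- spring_rim (a point): Centre of the sprung cup's rim (same shape as the drive cup, facing it), on the spindle axis
- isolator (a joint): Angle of the isolator handle, 0 (off, pointer to the peeler's left) to 1.571 rad (on, pointer up the slope of the panel); turns clockwise as seen facing the panel. It snaps into either end by itself from within about 0.7 rad; turning it over takes about 0.2 N m
- isolator_grip (a point): Middle of the isolator's red bar handle, on its turning axis, 32 mm above the panel. The bar is 68 mm long, 16 mm thick, 13 to 41 mm above the panel, with a white pointer line on one end. z of this point is the turning axis, square out of the panel (up and towards the robot, 30 degrees from vertical); y runs along the bar to the pointer end, so x and y turn with the handle
- lemon: Yellow lemon, 71 mm long along its own x axis, 53 mm wide, 51 mm high, 85 g. Origin at its underside as it lies at the start, 25 mm below its middle
- lemon_center (a point): Middle of the lemon; x along its length
- mandarin: Orange mandarin, 58 mm across, 52 mm high; not to be moved. Origin at its underside
- rice_bowl: White bowl of rice, 144 mm across, 57 mm high; not to be moved. Origin at its underside
- spice_jar: Spice jar with a red cap, 45 mm across, 106 mm high; not to be moved. Origin at its underside

How it is judged:
By the outcome, as a careful person would: the job done as asked, in the order asked, and still so for the second after the job is handed in, with the robot touching nothing.
It also fails if it takes over 72 s, if anything falls off the work surface, if the arm or the gripper's body presses on something with over 40 N, if the wrist force passes 120 N, or if a joint passes its speed limit or range.

## Working session

There is one attempt and no reset: what is moved stays moved. The work goes in short steps, Python scripts to look and compute and a tool call to move; the robot and the scene stay as the last step left them, time stands still between calls to the robot, and variables do not carry over. Pictures are saved under pics/ and viewed, at most 10 in all, crops included, and the job is handed in when it is done.

Besides the shell and the picture viewer there is one more tool, called after "Request:" as name([rows], argument=value, ...), one row to a line, values as JSON. drive_tool: Moves the arm, as the interface text tells. Its arguments: {"type":"object","properties":{"commands":{"type":"array"},"grip_force":{"type":"number"}},"required":["commands"]}

```bash
mkdir -p pics; ls; python3 - <<'E'
from plant import r,get_image
import cv2,numpy as np
print(r.read_state()); print(r.finger_overhang)
a=[]
for n in("scene","side","wrist"):
    d=get_image(n); cv2.imwrite(f"pics/{n}0.png",d["frame"]); print(n,{k:v for k,v in d.items() if k!="frame"})
E
```

```text
pics
{'time': 0.0, 'joints': array([ 1.10860346e+00,  3.13433339e-01,  1.49844342e+00, -2.10304984e-05,
        1.33095519e+00, -2.23419854e-01]), 'qvel': array([ 9.23003725e-04,  5.12943273e-04, -2.41688804e-05,  1.51448568e-03,
       -5.66206537e-04,  1.40861219e-03]), 'joint_efforts': array([-4.82245923e-04, -4.02212477e+01, -2.52265602e+01,  6.93829986e-02,
        3.52972769e-02, -6.63556352e-05]), 'position': array([124.06939111, 509.84499068, 209.0672196 ]), 'eef_rot': array([-3.14037963e+00, -2.54671431e-04,  2.90282450e+00]), 'force': array([-0.47808709, -0.401293  , -0.06811429]), 'moment': array([-0.05582953,  0.02679699, -0.02202775]), 'finger_force': 0.0, 'finger_gap': 87.9589761011517}
8.0
scene {'vertical_fov': 52.24116273434354, 'cx': 319.53555882438525, 'cy': 232.35469268105365, 'eye': array([-153.04644244, -410.42613659, 1135.13202215]), 'attitude': array([-2.42907496e+00,  1.57999011e-03, -1.01079247e+00])}
side {'vertical_fov': 50.47671004778705, 'cx': 318.5170482007944, 'cy': 238.3907821683934, 'eye': array([  377.56722601, -1131.22008279,   686.39629397]), 'attitude': array([-2.016835  , -0.00502777, -0.16764756])}
wrist {'vertical_fov': 64.21619279088475, 'cx': 322.5615443182332, 'cy': 236.40022899508872, 'eye': array([ 45.88479614, 528.59867298, 384.61952475]), 'attitude': array([2.82699323e+00, 1.20064979e-03, 1.33242031e+00])}
```

View pics/scene0.png

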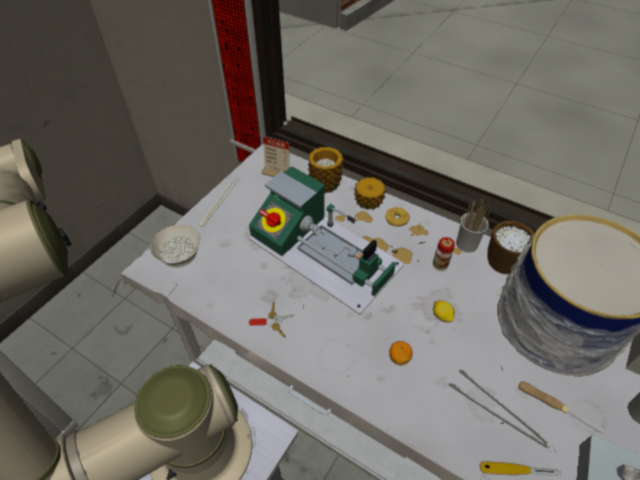

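View pics/side0.png

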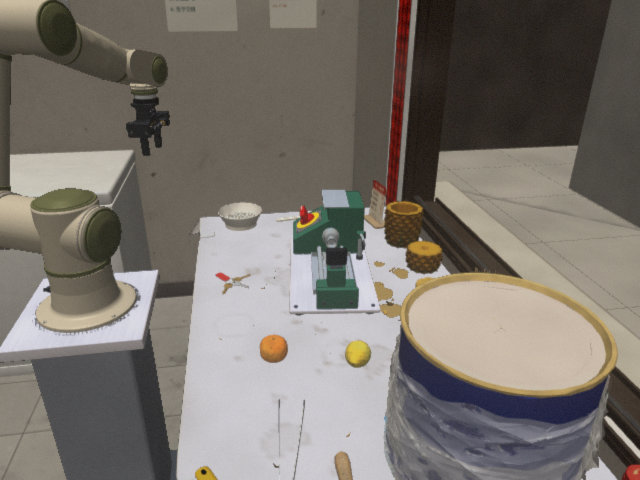

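The scene view shows the lemon at about (444,311), mandarin (400,352), jar (444,252), isolator (271,219), tail grip (369,247) and trough (330,240). In the side view the lemon is at (358,353), the isolator at (305,215) and the tailstock at (335,285).

```bash
cat > h.py <<'E'
import numpy as np,cv2
from scipy.spatial.transform import Rotation as R
from plant import r,get_image
class Cam:
    def __init__(s,n,save=None):
        d=get_image(n); s.im=d["frame"]; s.f=240/np.tan(np.radians(d["vertical_fov"])/2)
        s.c=np.array([d["cx"],d["cy"]]); s.eye=d["eye"]; s.R=R.from_euler("xyz",d["attitude"]).as_matrix()
        if save: cv2.imwrite(f"pics/{save}.png",s.im)
    def ray(s,p):
        v=s.R@np.array([(p[0]-s.c[0])/s.f,(p[1]-s.c[1])/s.f,1]); return v/np.linalg.norm(v)
    def plane(s,p,z):
        v=s.ray(p); return s.eye+v*(z-s.eye[2])/v[2]
    def proj(s,P):
        q=s.R.T@(np.array(P)-s.eye); return q[:2]/q[2]*s.f+s.c
    def blob(s,lo,hi,near=None):
        m=cv2.inRange(cv2.cvtColor(s.im,cv2.COLOR_BGR2HSV),lo,hi)
        m=cv2.morphologyEx(m,cv2.MORPH_OPEN,np.ones((3,3),np.uint8))
        cs=[c for c in cv2.findContours(m,cv2.RETR_EXTERNAL,cv2.CHAIN_APPROX_NONE)[0] if cv2.contourArea(c)>15]
        o=[]
        for c in cs:
            M=cv2.moments(c); o.append((np.array([M["m10"],M["m01"]])/M["m00"],M["m00"],c))
        if near is not None: o.sort(key=lambda t:np.hypot(*(t[0]-near)))
        else: o.sort(key=lambda t:-t[1])
        return o
def tri(cams,ps):
    A=np.zeros((3,3));b=np.zeros(3)
    for c,p in zip(cams,ps):
        v=c.ray(p);P=np.eye(3)-np.outer(v,v);A+=P;b+=P@c.eye
    x=np.linalg.solve(A,b)
    return x,[float(np.hypot(*(c.proj(x)-p))) for c,p in zip(cams,ps)]
YEL=((22,120,80),(34,255,255)); RED=((0,150,80),(6,255,255)); ORG=((8,150,80),(20,255,255)); GRN=((65,80,20),(95,255,255))
np.set_printoptions(precision=1,suppress=True)
E
python3 - <<'E'
from h import *
a=Cam("scene");b=Cam("side")
for nm,c,p,q in(("lemon",YEL,(444,311),(358,353)),("mand",ORG,(400,352),(273,348)),("iso",RED,(270,218),(304,212))):
    A=a.blob(*c,near=p)[0];B=b.blob(*c,near=q)[0]
    print(nm,A[:2],B[:2],*tri([a,b],[A[0],B[0]]), cv2.minAreaRect(A[2])[1:],cv2.minAreaRect(B[2])[1:])
print("tailgrip",tri([a,b],[(369,247),(336,262)]))
print("jar", a.plane((442,266),0)); print("bowl",a.plane((175,245),50))
for p in ((249,240),(361,309),(402,264)): print("plate",a.plane(p,5))
print("front bottom side",b.plane((291,311),5),b.plane((378,312),5))
E
```

```text
lemon (array([443.6, 310.8]), 307.0) (array([357.4, 352.8]), 446.5) [ 598.1 -321.6   29. ] [0.08853502328469184, 0.11385779739394529] ((20.0, 19.0), 90.0) ((24.0, 23.0), 90.0)
mand (array([400.4, 352.4]), 361.5) (array([272.8, 346.4]), 439.5) [ 429.2 -278.    32.4] [0.32734778885621857, 0.3895845377517948] ((21.0, 21.0), 90.0) ((23.0, 24.0), 90.0)
iso (array([272.5, 219.2]), 103.5) (array([305.4, 215.4]), 97.0) [565.8 198.1 115.9] [0.6783419953617755, 0.6689084753211512] ((11.0, 11.0), 90.0) ((15.00820255279541, 11.783299446105957), 82.87498474121094)
tailgrip (array([605.4, -85.9, 119.8]), [3.083775776700544, 3.4527400231950347])
jar [ 755.6 -256.6    0. ]
bowl [380. 415.  50.]
plate [534.8 273.7   5. ]
plate [ 501.7 -129.4    5. ]
plate [ 697.1 -156.5    5. ]
front bottom side [ 486.7 -112.9    5. ] [ 690.9 -150.2    5. ]
```

```bash
python3 - <<'E'
import cv2
a=cv2.imread("pics/scene0.png")[150:320,220:480]; b=cv2.imread("pics/side0.png")[180:390,230:430]
a=cv2.resize(a,None,fx=2.2,fy=2.2,interpolation=3); b=cv2.resize(b,(0,0),fx=374/210,fy=374/210)
import numpy as np
b=b[:374,:228+0]; 
cv2.imwrite("pics/c0.png",np.hstack([a[:374],b]))
E
cat > m.py <<'E'
import sys
from h import *
def go(xyz,rpy):
    s=r.read_state(); T=R.from_euler("xyz",s["eef_rot"]); G=R.from_euler("xyz",rpy)
    np.set_printoptions(precision=3,suppress=True)
    print("t",round(s["time"],2),"pos",s["position"],"rpy",s["eef_rot"],"F",s["force"],"gap",s["finger_gap"])
    print("turn",(T.inv()*G).as_rotvec(),"shift cm",T.inv().apply(np.array(xyz)-s["position"])/10)
if __name__=="__main__":
    a=list(map(float,sys.argv[1:])); go(a[:3],a[3:])
E
python3 m.py 540 20 330 3.1416 0 1.47
```

```text
t 0.25 pos [124.153 509.987 209.388] rpy [-3.141 -0.     2.903] F [-0.193  0.583 -1.305] gap 87.94662606125729
turn [-0.001  0.     1.433] shift cm [-51.994 -37.778 -12.045]
```

View pics/c0.png

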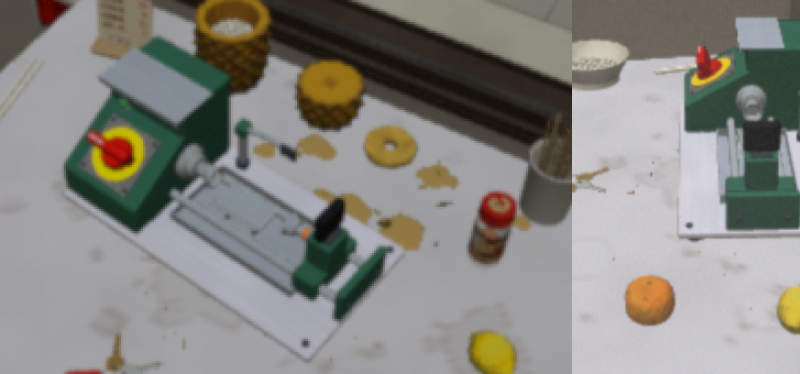

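The crop shows the isolator's red bar on its yellow disc, the drive cup, the trough, the black tail grip on the green carriage, and the lemon at lower right.

Request:
drive_tool([
  [[0,0,0.15],[-2,-2,-6],1],
  [[0,0,0.3],[-7,-5,-11],1],
  [[0,0,0.48],[-12,-9,-12],1],
  [[0,0,0.66],[-17,-12.4,-12],1],
  [[0,0,0.82],[-22,-16,-12],1],
])

```text
time: 0.88
position: [291.7, 311.8, 329.8]
eef_rot: [3.141, -0.0, 2.078]
force: [1.0, 0.1, -0.4]
finger_gap: 88.2
finger_force: 0.0
```

```bash
python3 m.py 540 20 330 3.1416 0 1.47
```

```text
t 0.88 pos [291.737 311.845 329.832] rpy [ 3.141 -0.     2.078] F [ 1.045  0.089 -0.404] gap 88.2245474265386
turn [ 0.001 -0.     0.608] shift cm [-37.567   7.535  -0.01 ]
```

Request:
drive_tool([
  [[0,0,0.6],[-37.5,7.5,0],1],
  [[0,0,0.6],[-37.5,7.5,0],1],
  [[0,0,0.6],[-37.5,7.5,0],1],
  [[0,0,0.6],[-37.5,7.5,0],1],
  [[0,0,0.6],[-37.5,7.5,0],1],
])

```text
time: 1.5
position: [495.4, 74.4, 329.5]
eef_rot: [3.141, -0.0, 1.482]
force: [0.9, 0.2, 0.3]
finger_gap: 88.0
finger_force: 0.0
```

```bash
python3 m.py 540 20 330 3.1416 0 1.47; python3 - <<'E'
from h import *
c=Cam("wrist","w1"); print(c.eye, c.plane((320,240),80)); print(c.proj((598,-322,25)),c.proj((566,198,116)),c.proj((605,-86,134)))
E
```

```text
t 1.5 pos [495.384  74.435 329.491] rpy [ 3.141 -0.     1.482] F [0.863 0.16  0.292] gap 87.9581184855185
turn [ 0.    -0.     0.012] shift cm [-5.027  4.927 -0.051]
[502.6 154.3 505. ] [486.8  12.   80. ]
[409.9 423.7] [386.7  55.8] [433.8 330.1]
```

View pics/w1.png

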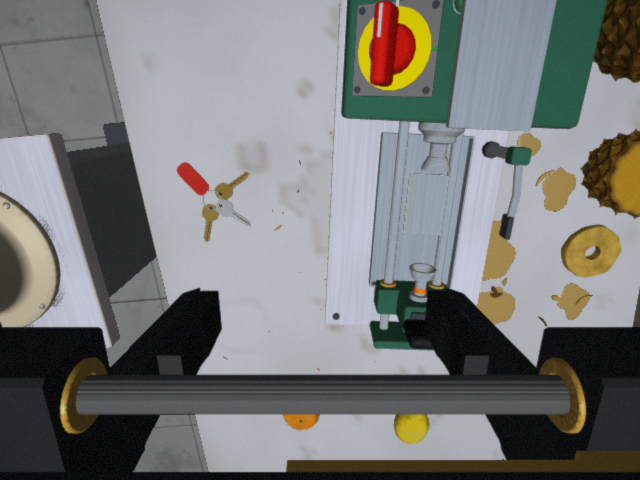

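The wrist view shows the peeler with the isolator bar (383,42), drive cup (435,160), spring cup (422,275) and trough (425,200). The lemon is at (411,424), and one finger half hides the tail grip.

Request:
drive_tool([
  [[0,0,0.05],[0,10.5,0],1],
  [[0,0,0.05],[0,10.5,0],1],
  [[0,0,0.05],[0,10.5,0],1],
  [[0,0,0.05],[0,10.5,0],1],
])

```text
time: 2.05
position: [598.4, 67.3, 329.5]
eef_rot: [-3.141, 0.0, 1.433]
force: [-0.6, 0.3, -0.1]
finger_gap: 88.5
finger_force: 0.0
```

```bash
python3 m.py 600 60 330 3.1416 0 1.47; python3 - <<'E'
from h import *
c=Cam("wrist","w2"); print(c.eye)
import pickle; pickle.dump(c,open("w2.pkl","wb"))
im=cv2.resize(c.im[0:480,150:500],(438,600)); 
E
```

```text
t 2.05 pos [598.445  67.286 329.544] rpy [-3.141  0.     1.433] F [-0.622  0.316 -0.089] gap 88.50142850413266
turn [-0.     0.    -0.037] shift cm [-0.7    0.254 -0.046]
[609.7 146.7 505. ]
```

View pics/w2.png

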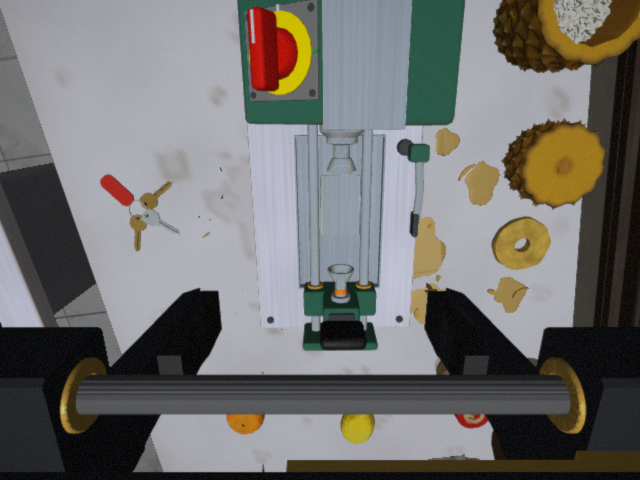

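The wrist view now shows the whole machine: isolator bar (263,48), drive cup rim about (342,172), spring rim (340,267), grip (343,333) and trough insert x 320–360, with the lemon at (357,425). I'll enlarge both wrist views to match features.

```bash
python3 - <<'E'
import cv2,numpy as np
a=cv2.imread("pics/w1.png")[110:360,360:480]; b=cv2.imread("pics/w2.png")[110:360,280:400]
f=lambda x:cv2.resize(x,None,fx=2.4,fy=2.4,interpolation=2)
a,b=f(a),f(b)
c=cv2.imread("pics/w1.png")[0:125,340:450]; d=cv2.imread("pics/w2.png")[0:125,235:345]
g=lambda x:cv2.resize(x,None,fx=2,fy=2,interpolation=2)
e=np.vstack([g(c),g(d)]); e=np.vstack([e,np.zeros((100,220,3),np.uint8)])
cv2.imwrite("pics/c1.png",np.hstack([a,b,e]))
print(a.shape,e.shape)
E
```

```text
(600, 288, 3) (600, 220, 3)
```

View pics/c1.png

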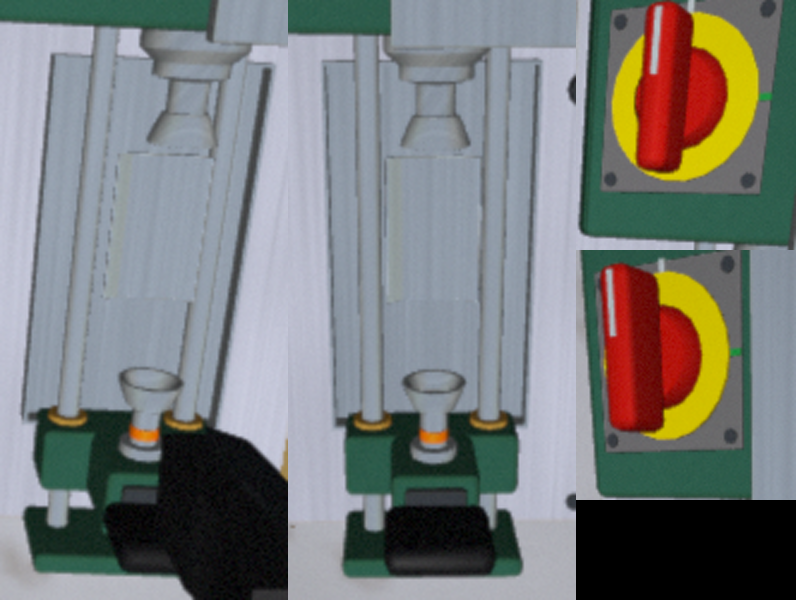

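```bash
cat > meas.py <<'E'
from h import *
import pickle
w2=pickle.load(open("w2.pkl","rb"))
w1=pickle.load(open("w2.pkl","rb"))
w1.eye=np.array([502.6,154.3,505.0])
# rotation of w1 = w2 rotated by yaw difference
w1.R=R.from_euler("z",1.482-1.433).as_matrix()@w2.R
A=lambda u,v:(u/2.4+360,v/2.4+110); B=lambda u,v:((u-288)/2.4+280,v/2.4+110)
C=lambda u,v:((u-576)/2+340,v/2); D=lambda u,v:((u-576)/2+235,(v-250)/2)
P={}
for n,a,b in(("spring",A(151,384),B(434,385)),("drive",A(182,144),B(436,144)),
 ("trUL",A(118,152),B(386,156)),("trUR",A(213,152),B(480,156)),("trLL",A(103,298),B(386,299)),("trLR",A(195,300),B(478,300)),
 ("pLL",C(610,180),D(613,440)),("pLR",C(748,180),D(731,436)),("pUR",C(768,8),D(728,264)),("pMid",C(686.5,97),D(670.5,352)),
 ("barTopPtr",C(654,4),D(602,268)),("barTopEnd",C(650,166),D(622,428))):
    P[n],e=tri([w1,w2],[a,b]); print(n,P[n],np.round(e,1))
if __name__=="__main__":
    d=P["drive"]-P["spring"]; print("dist",np.linalg.norm(d),"yaw",np.arctan2(-d[0],d[1]))
    print("grip top mid",w2.plane(B(438,516),154))
    # lemon
    for cam,nm in((w2,"w2"),):
        o=cam.blob(*YEL,near=(357,425))[0]; print(nm,o[:2],cv2.fitEllipse(o[2]),cam.plane(o[0],25))
E
python3 meas.py
```

```text
spring [606.2 -36.1  81.1] [0.2 0.2]
drive [621.8  82.4  79.1] [0.4 0.4]
trUL [597.6  76.6  54.3] [0. 0.]
trUR [643.1  71.8  56.9] [0.9 0.9]
trLL [587.5   4.4  59.3] [0.6 0.6]
trLR [634.   -1.3  60.2] [0.1 0.1]
pLL [539.9 172.7  78.3] [0.3 0.3]
pLR [602.2 164.9 115.1] [0.2 0.2]
pUR [611.3 236.4 115.5] [0. 0.]
pMid [578. 207.  94.] [0.9 0.9]
barTopPtr [557.8 238.  134.7] [0.2 0.2]
barTopEnd [553.7 174.4 131.4] [0.2 0.2]
dist 119.52157983630484 yaw -0.13102666647834235
grip top mid [601. -66. 154.]
w2 (array([357.1, 426.9]), 766.5) ((357.1643981933594, 426.8521728515625), (29.744413375854492, 33.880210876464844), 77.44692993164062) [ 598.6 -328.9   25. ]
```

Triangulated positions: spring rim (606,-36,81), drive rim (622,82,79), trough middle (616,38), peeler yaw -0.131, isolator grip about (561,207,123). Next I look at the lemon.

Request:
drive_tool([
  [[0,0,0],[-33.5,3.8,0],1],
  [[0,0,0],[-33.5,3.8,0],1],
  [[0,0,0],[-33.5,3.8,0],1],
  [[0,0,0],[-33.5,3.8,0],1],
  [[0,0,0],[-33.5,3.8,0],1],
])

```text
time: 2.72
position: [590.2, -246.6, 330.9]
eef_rot: [3.14, 0.001, 1.433]
force: [1.0, 0.0, -0.4]
finger_gap: 88.4
finger_force: 0.0
```

Request:
drive_tool([
  [[0,0,0],[-4,0,0],1],
  [[0,0,0],[-4,0,0],1],
])

```text
time: 2.98
position: [584.4, -286.9, 329.7]
eef_rot: [3.142, 0.0, 1.429]
force: [1.3, 0.5, 0.4]
finger_gap: 88.1
finger_force: 0.0
```

```bash
python3 - <<'E'
from h import *
s=r.read_state(); print(s["time"],s["position"],s["eef_rot"],s["joints"])
c=Cam("wrist"); a=Cam("scene"); b=Cam("side")
p=c.proj((598,-325,25)); o=c.blob(*YEL,near=p)[0]; print(p,o[:2],cv2.fitEllipse(o[2]),c.plane(o[0],25))
A=a.blob(*YEL,near=(444,311))[0];B=b.blob(*YEL,near=(358,353))[0]
print(tri([a,b,c],[A[0],B[0],o[0]]))
x,y=p.astype(int); im=c.im.copy(); cv2.ellipse(im,cv2.fitEllipse(o[2]),(255,0,0),1)
cv2.imwrite("pics/w3.png",cv2.resize(im[max(y-80,0):y+80,max(x-90,0):x+90],None,fx=3,fy=3,interpolation=2))
# axis direction on the plane z=25 via silhouette points
pts=np.array([c.plane(q[0],25)[:2] for q in o[2]]); (m,sz,an)=cv2.fitEllipse(pts.astype(np.float32).reshape(-1,1,2)); print(m,sz,an)
E
```

```text
2.975 [ 584.4 -286.9  329.7] [3.1 0.  1.4] [-0.6  0.6  0.8 -0.   1.8 -0.5]
[337.2 206.3] (array([337.8, 202. ]), 1488.0) ((337.8070983886719, 202.00953674316406), (38.26700973510742, 49.87944793701172), 19.463022232055664) [ 599.4 -319.6   25. ]
(array([ 599. , -320.1,   27.5]), [0.5739554417583064, 0.3245018808621354, 0.8804890398717006])
(599.2922973632812, -320.1673278808594) (49.4007453918457, 65.01133728027344) 155.25222778320312
```

View pics/w3.png

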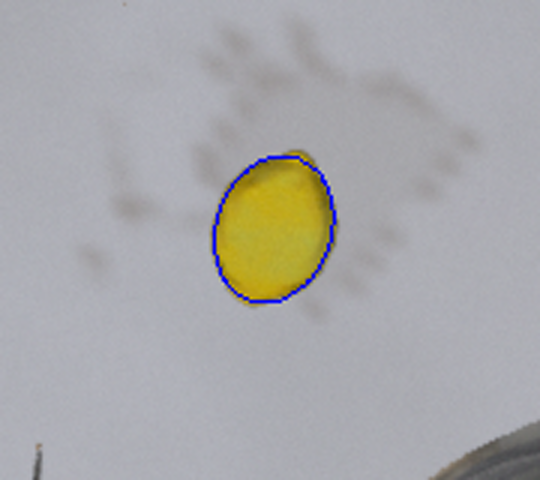

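The crop shows the lemon tilted: the ellipse's long axis lies at about 65° in the world, with its centre at (599,-320). I'll go above it and turn.

```bash
python3 m.py 599 -320 16 3.1416 0 1.134
```

```text
t 3.12 pos [ 585.634 -283.499  330.43 ] rpy [3.141 0.    1.434] F [0.849 0.612 0.809] gap 87.68456274686787
turn [0.001 0.    0.3  ] shift cm [-3.427  1.789 31.446]
```

Request:
drive_tool([
  [[0,0,0.15],[-3.4,1.8,3],1],
  [[0,0,0.3],[-3.4,1.8,9],1],
  [[0,0,0.3],[-3.4,1.8,15],1],
  [[0,0,0.3],[-3.4,1.8,20],1],
  [[0,0,0.3],[-3.4,1.8,22],1],
])

```text
time: 3.75
position: [598.3, -318.5, 106.9]
eef_rot: [-3.138, -0.001, 1.135]
force: [0.2, 0.1, -0.9]
finger_gap: 88.3
finger_force: 0.0
```

```bash
python3 m.py 599 -320 16 3.1416 0 1.134; python3 - <<'E'
from h import *
c=Cam("wrist"); p=c.proj((599,-320,27)); o=c.blob(*YEL,near=p)[0]
pts=np.array([c.plane(q[0],25)[:2] for q in o[2]]); print(cv2.fitEllipse(pts.astype(np.float32).reshape(-1,1,2)),p,o[0])
E
```

```text
t 3.75 pos [ 598.268 -318.463  106.923] rpy [-3.138 -0.001  1.135] F [ 0.168  0.09  -0.944] gap 88.26288827776999
turn [-0.004 -0.001  0.001] shift cm [-0.118  0.166  9.092]
((599.0862426757812, -320.4610595703125), (50.74196243286133, 66.96430969238281), 153.94659423828125) [324.6 233.7] [324.9 231.7]
```

Request:
drive_tool([
  [[0,0,0],[-0.1,0.1,4],1],
  [[0,0,0],[-0.1,0.1,8],1],
  [[0,0,0],[-0.1,0.1,9.1],1],
  [[0,0,0],[-0.1,0.1,9.1],1],
])

```text
time: 4.3
position: [599.9, -322.1, 19.7]
eef_rot: [3.141, 0.0, 1.134]
force: [0.9, -1.1, 0.7]
finger_gap: 88.2
finger_force: 0.0
```

Request:
drive_tool([
  [[0,0,0],[0,0,0],-1],
  [[0,0,0],[0,0,0],-1],
  [[0,0,0],[0,0,0],-1],
  [[0,0,0],[0,0,0],-1],
  [[0,0,0],[0,0,0],-1],
], grip_force=10)

```text
time: 4.92
position: [599.3, -322.4, 18.5]
eef_rot: [3.142, -0.0, 1.133]
force: [0.5, 0.4, -1.0]
finger_gap: 40.2
finger_force: 0.0
```

```bash
python3 - <<'E'
from h import *
s=r.read_state(); print(s["time"],s["finger_gap"],s["finger_force"],s["position"])
c=Cam("wrist","w4"); o=c.blob(*YEL)[:3]; print([(x[:2]) for x in o], c.proj((599,-320,25)), c.plane(o[0][0],25))
s=r.read_state(); print(s["time"],s["finger_gap"],s["finger_force"])
E
```

```text
4.925 40.177959319999545 0.0 [ 599.3 -322.4   18.5]
[(array([320.2, 280.2]), 10774.5)] [319.4 281.6] [ 599.7 -319.5   25. ]
4.975 36.12967275410437 0.0
```

View pics/w4.png

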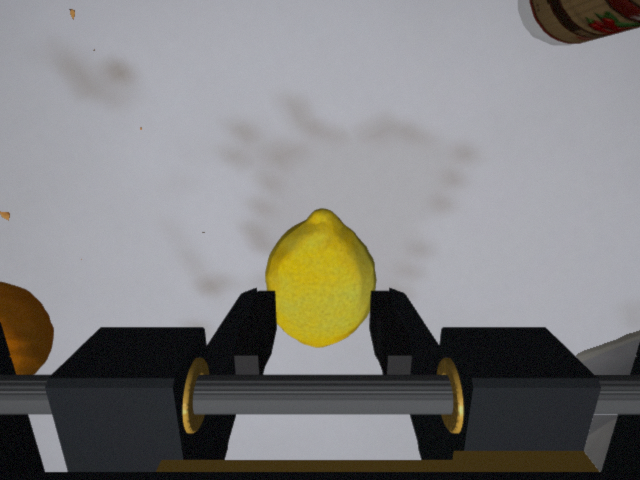

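The wrist view shows the lemon centred at (320,280) between the fingers (inner edges x 275 and 370), still closing. I'll let them close further.

Request:
drive_tool([
  [[0,0,0],[0,0,0],-1],
])

```text
time: 5.1
position: [599.2, -322.4, 18.4]
eef_rot: [-3.142, -0.0, 1.133]
force: [-0.9, 0.2, -0.0]
finger_gap: 26.8
finger_force: 0.4
```

```bash
python3 - <<'E'
from h import *
s=r.read_state(); print(s["time"],s["finger_gap"],s["finger_force"],s["position"],s["force"])
c=Cam("wrist","w5"); o=c.blob(*YEL)[:3]; print([(x[:2]) for x in o], c.eye,c.plane(o[0][0],25))
T=R.from_euler("xyz",s["eef_rot"]).as_matrix()
for z in(8,-11,-40): 
  print(z,[c.proj(s["position"]+T@np.array([x,y,z])) for x in(9,) for y in (-18,18,26)])
E
```

```text
5.1 26.786476810152386 0.3796865218646417 [ 599.2 -322.4   18.4] [-0.9  0.2 -0. ]
[(array([320.8, 276.9]), 9612.0)] [ 633.6 -249.9  193.9] [ 600.7 -318.    25. ]
8 [array([287. , 257.3]), array([357.1, 257.4]), array([372.7, 257.4])]
-11 [array([283.4, 272.1]), array([360.6, 272.2]), array([377.7, 272.2])]
-40 [array([276.2, 301.5]), array([367.5, 301.5]), array([387.7, 301.5])]
```

```bash
python3 - <<'E'
from h import *
b=Cam("side","s5"); a=Cam("scene")
print("TCP0",b.proj((124.15,510,209.4)),"tip0",b.proj((124.15,510,201.4)), b.proj((124.15,510,237)))
s=r.read_state();p=s["position"]
print("tipnow",b.proj(p-[0,0,8]),a.proj(p-[0,0,8]),"lemon",b.proj((600,-319,25)))
im=cv2.imread("pics/side0.png")[70:170,100:200]
x,y=b.proj(p).astype(int); im2=b.im[y-80:y+50,x-65:x+65]
cv2.imwrite("pics/c2.png",np.hstack([cv2.resize(im,(400,400),interpolation=2),cv2.resize(im2,(400,400),interpolation=2)])); print(x,y)
E
```

```text
TCP0 [153.8 159.5] tip0 [154.2 162. ] [152.6 151.1]
tipnow [357.7 360.1] [442.9 314.1] lemon [357.9 353.6]
357 356
```

View pics/c2.png

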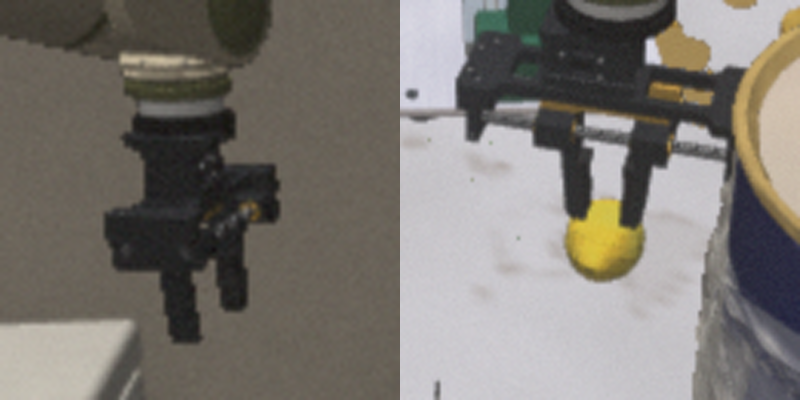

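The side crop settles it: the fingertips close on the upper half of the lemon, about 36 mm higher than the stated frame. The wrist view agrees, with tips at tool z ≈ -28.5 rather than +8. I'll plan with the real tips, so I open and go lower.

Request:
drive_tool([
  [[0,0,0],[0,0,0],1],
  [[0,0,0],[0.2,0,0],1],
  [[0,0,0],[0.3,0,0],1],
  [[0,0,0],[0.3,0,0],1],
  [[0,0,0],[0.3,0,0],1],
])

```text
time: 5.88
position: [600.5, -319.7, 18.4]
eef_rot: [-3.142, 0.0, 1.133]
force: [0.5, -0.4, -0.6]
finger_gap: 68.2
finger_force: 0.0
```

```bash
python3 - <<'E'
from h import *
s=r.read_state(); print(s["time"],s["finger_gap"],s["finger_force"],s["position"],s["force"],s["joints"])
c=Cam("wrist"); o=c.blob(*YEL)[0]
pts=np.array([c.plane(q[0],25)[:2] for q in o[2]]); print(o[0],c.plane(o[0],25),cv2.fitEllipse(pts.astype(np.float32).reshape(-1,1,2)))
E
```

```text
5.875 68.16728793406223 0.0 [ 600.5 -319.7   18.4] [ 0.5 -0.4 -0.6] [-0.7  0.8  1.2 -0.   1.1 -0.2]
[319.9 287.1] [ 599.3 -320.    25. ] ((598.5090942382812, -321.7340393066406), (51.95033264160156, 69.56351470947266), 153.78631591796875)
```

Request:
drive_tool([
  [[0,0,0],[-0.15,0,0.5],1],
  [[0,0,0],[-0.15,0,1.5],1],
  [[0,0,0],[-0.15,0,2.5],1],
  [[0,0,0],[-0.15,0,3.4],1],
  [[0,0,0],[-0.15,0,3.4],1],
])

```text
time: 6.55
position: [599.5, -320.7, -16.6]
eef_rot: [-3.14, -0.0, 1.133]
force: [-0.3, -0.2, 0.5]
finger_gap: 88.1
finger_force: 0.0
```

Request:
drive_tool([
  [[0,0,0],[0,0,0.4],-1],
  [[0,0,0],[0,0,0.4],-1],
  [[0,0,0],[0,0,0.4],-1],
  [[0,0,0],[0,0,0.4],-1],
  [[0,0,0],[0,0,0.4],-1],
], grip_force=10)

```text
time: 7.18
position: [600.0, -321.1, -19.3]
eef_rot: [3.141, 0.0, 1.133]
force: [-0.6, 0.3, 0.1]
finger_gap: 50.6
finger_force: 9.8
```

Request:
drive_tool([
  [[0,0,0],[0,0,-3],-1],
  [[0,0,0],[0,0,-8],-1],
  [[0,0,-0.1],[0,0,-14],-1],
  [[0,0,-0.2],[0,0,-19],-1],
  [[0,0,-0.3],[0,0,-22],-1],
], grip_force=14)

```text
time: 7.8
position: [600.2, -321.3, 203.4]
eef_rot: [3.139, 0.002, 1.436]
force: [-0.2, 0.0, -1.3]
finger_gap: 50.7
finger_force: 13.8
```

```bash
python3 m.py 616 38 200 3.1416 0 1.44
```

```text
t 7.8 pos [ 600.176 -321.278  203.414] rpy [3.139 0.002 1.436] F [-0.222  0.03  -1.29 ] gap 50.74086685365179
turn [ 0.003  0.002 -0.004] shift cm [35.815 -3.257  0.276]
```

Request:
drive_tool([
  [[0,0,0],[4,-0.4,0],-1],
  [[0,0,0],[10,-0.9,0],-1],
  [[0,0,0],[16,-1.5,0],-1],
  [[0,0,0],[22,-2,0],-1],
  [[0,0,0],[28,-2.5,0],-1],
])

```text
time: 8.43
position: [613.4, -38.3, 200.5]
eef_rot: [-3.141, -0.0, 1.433]
force: [0.4, 0.6, -0.4]
finger_gap: 50.5
finger_force: 13.8
```

Request:
drive_tool([
  [[0,0,0],[4.5,-0.4,0],-1],
  [[0,0,0],[7.3,-0.6,0],-1],
  [[0,0,0],[7.3,-0.6,0],-1],
  [[0,0,0],[7.3,-0.6,0],-1],
])

```text
time: 8.93
position: [617.7, 32.0, 200.3]
eef_rot: [-3.141, 0.0, 1.432]
force: [-0.3, -0.5, -1.4]
finger_gap: 50.6
finger_force: 13.8
```

```bash
python3 m.py 616 38 200 3.1416 0 1.44; python3 - <<'E'
from h import *
s=r.read_state(); c=Cam("wrist"); p=s["position"]; o=c.blob(*YEL)[0]
pts=np.array([c.plane(q[0],p[2]+44.5)[:2] for q in o[2]]); print(o[0],c.plane(o[0],p[2]+44.5)-p,cv2.fitEllipse(pts.astype(np.float32).reshape(-1,1,2)))
a=Cam("scene");b=Cam("side")
A=a.blob(*YEL,near=a.proj(p+[0,0,44]));B=b.blob(*YEL,near=b.proj(p+[0,0,44]))
print(a.proj(p+[0,0,44]),b.proj(p+[0,0,44]),A[0][:2],B[0][:2],tri([a,b],[A[0][0],B[0][0]])[0]-p)
E
```

```text
t 8.93 pos [617.699  31.996 200.313] rpy [-3.141  0.     1.432] F [-0.304 -0.477 -1.449] gap 50.643174154690726
turn [-0.     0.    -0.008] shift cm [ 0.571 -0.251  0.031]
[320.6 316.2] [ 0.1  5.  44.5] ((617.5050048828125, 34.99091339111328), (54.947486877441406, 60.249698638916016), 171.67893981933594)
[333.6 197.4] [334.8 192.8] (array([338.1, 199. ]), 141.5) (array([334.5, 191.6]), 295.5) [ -4.9 -16.4  52.6]
```

Request:
drive_tool([
  [[0,0,-0.008],[0.45,-0.2,3],-1],
  [[0,0,-0.008],[0.45,-0.2,8],-1],
  [[0,0,-0.008],[0.45,-0.2,12],-1],
  [[0,0,-0.008],[0.45,-0.2,13.5],-1],
  [[0,0,-0.008],[0.45,-0.2,14],-1],
])

```text
time: 9.7
position: [616.7, 37.1, 60.7]
eef_rot: [3.141, -0.0, 1.44]
force: [0.0, 0.2, -1.1]
finger_gap: 50.6
finger_force: 13.8
```

```bash
python3 m.py 616 36.5 37 3.1416 0 1.44
```

```text
t 9.7 pos [616.705  37.137  60.685] rpy [ 3.141 -0.     1.44 ] F [ 0.009  0.248 -1.057] gap 50.58203333474008
turn [ 0. -0.  0.] shift cm [-0.072 -0.062  2.368]
```

Request:
drive_tool([
  [[0,0,0],[0,-0.05,1],-1],
  [[0,0,0],[0,-0.05,1.7],-1],
  [[0,0,0],[0,-0.05,2.1],-1],
  [[0,0,0],[0,-0.05,2.3],-1],
  [[0,0,0],[0,-0.05,2.3],-1],
])

```text
time: 10.32
position: [616.0, 37.6, 37.5]
eef_rot: [3.141, 0.0, 1.441]
force: [0.5, 0.7, -1.2]
finger_gap: 50.5
finger_force: 13.8
```

Request:
drive_tool([
  [[0,0,0],[0,0,0.1],-1],
  [[0,0,0],[0,0,0.2],-1],
])

```text
time: 10.58
position: [616.1, 37.6, 35.7]
eef_rot: [3.141, -0.0, 1.441]
force: [-0.7, 1.7, 2.3]
finger_gap: 50.8
finger_force: 13.7
```

Request:
drive_tool([
  [[0,0,0],[0,0,0],0.6],
  [[0,0,0],[0,0,0],0.6],
  [[0,0,0],[0,0,0],0.6],
  [[0,0,0],[0,0,-3],0.6],
  [[0,0,0],[0,0,-8],0.6],
])

```text
time: 11.2
position: [615.0, 37.7, 115.0]
eef_rot: [-3.138, 0.0, 1.441]
force: [-0.2, -0.4, -0.2]
finger_gap: 70.3
finger_force: 0.0
```

Request:
drive_tool([
  [[0,0,0],[0,0,-6],0.6],
  [[0,0,0],[-1,-0.5,-12],0.6],
  [[0,0,0],[-3,-1,-16],0.6],
  [[0,0,0],[-3,-1,-18],0.6],
  [[0,0,0],[-3,-1,-18],0.6],
])

```text
time: 11.82
position: [602.4, 9.0, 296.6]
eef_rot: [3.139, 0.0, 1.441]
force: [0.3, 0.3, -0.6]
finger_gap: 70.5
finger_force: 0.0
```

```bash
python3 - <<'E'
from h import *
import pickle
s=r.read_state(); print(s["time"],s["position"],s["eef_rot"])
c=Cam("wrist","w6"); pickle.dump(c,open("w6.pkl","wb")); o=c.blob(*YEL,near=c.proj((616,38,80)))[0]
pts=np.array([c.plane(q[0],80)[:2] for q in o[2]]); print(o[:2],c.plane(o[0],80),cv2.fitEllipse(pts.astype(np.float32).reshape(-1,1,2)),c.proj((616,38,80)))
E
```

```text
11.825 [602.4   9.  296.6] [3.1 0.  1.4]
(array([330.3, 161.8]), 2490.0) [614.9  39.4  80. ] ((614.8421630859375, 38.56650161743164), (49.816505432128906, 65.5110855102539), 170.95166015625) [331.5 163. ]
```

View pics/w6.png

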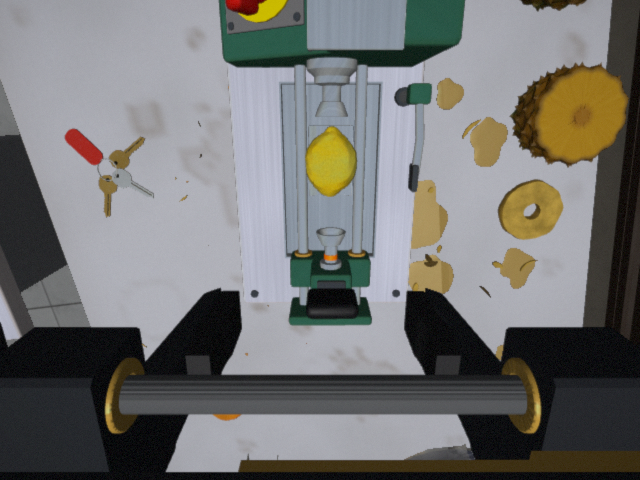

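The lemon lies lengthways in the trough at (330,162), in line with both cups. The tail grip's top is at about (331,303). I'll check the grip's place by mask.

```bash
python3 - <<'E'
from h import *
import pickle
c=pickle.load(open("w6.pkl","rb"))
g=cv2.cvtColor(c.im,cv2.COLOR_BGR2GRAY)[270:330,290:375]; m=cv2.inRange(g,0,32)
n,l,st,ce=cv2.connectedComponentsWithStats(m); k=1+np.argmax(st[1:,4]); print("blob x0,y0,w,h",st[k][:4]+[290,270,0,0],ce[k]+[290,270])
ux=np.array([.9914,-.1306,0]);uy=np.array([.1306,.9914,0])
for t in(0,):
  G=np.array([606.2,-36.1,134])-58*uy
  P=[c.proj(G+sx*25*ux+sy*8*uy+[0,0,sz*22]) for sx in(-1,1) for sy in(-1,1) for sz in(-1,1)]
  P=np.array(P); print(G,"pred box",P.min(0),P.max(0)); print(P)
E
python3 m.py 599 -93 200 3.1416 0 -0.131
```

```text
blob x0,y0,w,h [292 288  78  31] [330.9 302. ]
[598.6 -93.6 134. ] pred box [305.4 288.5] [359.3 324.6]
[[307.3 302.4]
 [305.6 324.6]
 [307.1 288.5]
 [305.4 309.4]
 [354.9 302.4]
 [358.8 324.6]
 [355.3 288.5]
 [359.3 309.4]]
t 11.88 pos [602.092   9.222 295.071] rpy [ 3.142 -0.     1.441] F [ 0.307  0.741 -0.156] gap 70.42838964256923
turn [ 0.    -0.     1.572] shift cm [-10.176   1.017   9.507]
```

Request:
drive_tool([
  [[0,0,0.18],[-2,0.2,1],0.4],
  [[0,0,0.36],[-4,0.4,2],0.4],
  [[0,0,0.54],[-6,0.6,3],0.4],
  [[0,0,0.72],[-8,0.8,4],0.4],
  [[0,0,0.9],[-9.9,1,5],0.4],
])

```text
time: 12.5
position: [598.7, -90.5, 243.3]
eef_rot: [-3.14, 0.002, 0.535]
force: [-1.1, -0.4, 0.5]
finger_gap: 61.7
finger_force: 0.0
```

```bash
python3 m.py 598.3 -90 110 3.1416 0 -0.131
```

```text
t 12.5 pos [598.701 -90.535 243.338] rpy [-3.14   0.002  0.535] F [-1.087 -0.378  0.464] gap 61.71872562560619
turn [-0.001  0.002  0.666] shift cm [ 0.016 -0.039 13.334]
```

Request:
drive_tool([
  [[0,0,0.18],[0,0,2],0.4],
  [[0,0,0.36],[0,0,5],0.4],
  [[0,0,0.54],[0,0,8],0.4],
  [[0,0,0.666],[0,0,10],0.4],
  [[0,0,0.666],[0,0,10.3],0.4],
])

```text
time: 13.12
position: [598.0, -89.7, 139.9]
eef_rot: [-3.141, 0.005, -0.124]
force: [-0.3, -0.4, 0.5]
finger_gap: 61.4
finger_force: 0.0
```

```bash
python3 m.py 598.3 -90 91.5 3.1416 0 -0.131; python3 - <<'E'
from h import *
import pickle
c=Cam("wrist","w7"); pickle.dump(c,open("w7.pkl","wb"))
s=r.read_state(); T=R.from_euler("xyz",s["eef_rot"]).as_matrix(); p=s["position"]
ux=np.array([.9914,-.1306,0]);uy=np.array([.1306,.9914,0])
G=np.array([598.3,-90,134.])
for sx in(-1,1):
  for sy in (-1,1): print("pred",sx,sy,c.proj(G+sx*25*ux+sy*8*uy+[0,0,22]))
g=cv2.cvtColor(c.im,cv2.COLOR_BGR2GRAY)
for P in (G+[0,0,22]+15*ux, G+[0,0,22]+22*ux):
  q=c.proj(P).astype(int); print(q, ' '.join(str(v) for v in g[q[1],q[0]-60:q[0]+61:2]))
o=c.blob(*YEL)[:3]; print([x[:2] for x in o])
E
```

```text
t 13.12 pos [598.035 -89.684 139.925] rpy [-3.141  0.005 -0.124] F [-0.322 -0.407  0.476] gap 61.36202883002903
turn [-0.001  0.005  0.007] shift cm [0.052 0.033 4.842]
pred -1 -1 [338.2 341.9]
pred -1 1 [305.  341.7]
pred 1 -1 [340.5 244.2]
pred 1 1 [304.2 243.9]
[322 265] 168 166 165 168 166 167 164 168 167 166 168 168 168 167 165 167 82 75 82 80 61 61 61 20 23 26 29 27 35 36 36 35 35 39 40 33 34 27 21 22 63 63 63 79 81 78 155 166 167 165 165 166 165 167 167 166 164 165 165 167 166
[322 250] 145 145 148 148 149 145 136 136 136 134 148 152 153 156 155 153 72 78 80 79 60 64 63 14 15 21 23 22 23 31 36 34 31 33 30 33 33 19 24 18 57 64 55 81 76 78 124 201 200 200 196 198 199 198 199 196 199 197 197 197 189
[(array([119.4, 241.8]), 6332.0), (array([206.5,  44.6]), 49.0), (array([383.2,  58.4]), 42.5)]
```

Request:
drive_tool([
  [[0,0.005,0.007],[0,0.1,1.5],0.4],
  [[0,0.005,0.007],[0.05,0.15,3],0.4],
  [[0,0.005,0.007],[0.05,0.15,4.2],0.4],
  [[0,0.005,0.007],[0.05,0.15,4.8],0.4],
])

```text
time: 13.68
position: [599.3, -91.7, 93.7]
eef_rot: [-3.141, -0.004, -0.132]
force: [0.3, 0.8, -0.4]
finger_gap: 61.8
finger_force: 0.0
```

Request:
drive_tool([
  [[0,0,0],[0,0,0],-1],
  [[0,0,0],[0,0,0],-1],
  [[0,0,0],[0,0,0],-1],
  [[0,0,0],[0,0,0],-1],
  [[0,0,0],[0,0,0],-1],
], grip_force=20)

```text
time: 14.3
position: [599.6, -91.5, 94.6]
eef_rot: [-3.141, -0.005, -0.132]
force: [-0.5, 1.5, 0.4]
finger_gap: 15.8
finger_force: 20.0
```

```bash
python3 m.py 598 -91 91.5 3.1416 0 -0.131
```

```text
t 14.3 pos [599.597 -91.491  94.612] rpy [-3.141 -0.005 -0.132] F [-0.517  1.513  0.366] gap 15.760378394452125
turn [-0.001 -0.005 -0.001] shift cm [-0.166 -0.027  0.31 ]
```

Request:
drive_tool([
  [[0,0,0],[0,-0.6,0],-1],
  [[0,0,0],[0,-1.4,0],-1],
  [[0,0,0],[0,-2.2,0],-1],
  [[0,0,0],[0,-3,0],-1],
  [[0,0,0],[0,-3.6,0],-1],
])

```text
time: 14.92
position: [604.1, -57.0, 94.6]
eef_rot: [3.14, -0.005, -0.132]
force: [-2.7, -5.9, 0.9]
finger_gap: 15.9
finger_force: 20.0
```

Request:
drive_tool([
  [[0,0,0],[0,-0.2,0],-1],
  [[0,0,0],[0,-0.4,0],-1],
  [[0,0,0],[0,-0.6,0],-1],
])

```text
time: 15.3
position: [604.8, -51.2, 94.6]
eef_rot: [3.14, -0.005, -0.132]
force: [-3.2, -6.3, 0.9]
finger_gap: 15.7
finger_force: 20.0
```

Request:
drive_tool([
  [[0,0,0],[0,-0.2,0],-1],
  [[0,0,0],[0,-0.4,0],-1],
  [[0,0,0],[0,-0.6,0],-1],
])

```text
time: 15.68
position: [605.6, -45.3, 94.6]
eef_rot: [3.139, -0.005, -0.132]
force: [-3.7, -6.5, 2.3]
finger_gap: 15.9
finger_force: 20.0
```

```bash
cat > see.py <<'E'
from h import *
import pickle
s=r.read_state(); p=s["position"]; print(s["time"],p,s["eef_rot"],s["force"],s["finger_gap"])
uy=np.array([.1306,.9914,0]); print("travel",(p-np.array([599.6,-91.5,94.6]))@uy)
c=Cam("wrist"); o=c.blob(*YEL)[0]
pts=np.array([c.plane(q[0],80) for q in o[2]]); d=np.array([621.8,82.4,80]); t=(d-pts)@uy
print("lemon mask: dist behind drive rim",t.min(),t.max(), c.plane(o[0],80))
og=c.blob(*ORG); print("orange",[(x[0],x[1],(d-c.plane(x[0],80))@uy) for x in og[:3]])
E
python3 see.py
```

```text
15.675 [605.6 -45.3  94.6] [ 3.1 -0.  -0.1] [-3.7 -6.5  2.3] 15.90819514599797
travel 46.563251956898384
lemon mask: dist behind drive rim 7.0275767071729085 69.464438221239 [614.8  43.4  80. ]
orange [(array([265. , 271.8]), 236.5, np.float64(98.33332290809811)), (array([610.4, 420.4]), 108.5, np.float64(307.7431459805946)), (array([288. , 193.5]), 22.0, np.float64(111.94208469745637))]
```

Request:
drive_tool([
  [[0,0,0],[0,-0.2,0],-1],
  [[0,0,0],[0,-0.4,0],-1],
])

```text
time: 15.98
position: [606.1, -41.4, 94.6]
eef_rot: [3.139, -0.005, -0.132]
force: [-3.4, -6.9, 1.3]
finger_gap: 16.0
finger_force: 20.0
```

Request:
drive_tool([
  [[0,0,0],[0,-0.1,0],-1],
  [[0,0,0],[0,-0.2,0],-1],
])

```text
time: 16.23
position: [606.3, -39.5, 94.6]
eef_rot: [3.139, -0.005, -0.132]
force: [-2.7, -6.3, 1.4]
finger_gap: 15.7
finger_force: 20.0
```

Request:
drive_tool([
  [[0,0,0],[0,-0.1,0],-1],
  [[0,0,0],[0,-0.2,0],-1],
])

```text
time: 16.48
position: [606.6, -37.5, 94.6]
eef_rot: [3.139, -0.005, -0.132]
force: [-3.0, -6.4, 1.8]
finger_gap: 16.0
finger_force: 20.0
```

```bash
python3 see.py
```

```text
16.475 [606.6 -37.5  94.6] [ 3.1 -0.  -0.1] [-3.  -6.4  1.8] 16.0330748088307
travel 54.46685335270982
lemon mask: dist behind drive rim -0.5559220423805525 61.55291263766942 [615.6  51.2  80. ]
orange [(array([265.2, 266.6]), 147.5, np.float64(90.67319082884502)), (array([264.9, 280.6]), 87.0, np.float64(90.12164308761753)), (array([288. , 193.5]), 26.0, np.float64(104.03055261538843))]
```

Request:
drive_tool([
  [[0,0,0],[0,-0.1,0],-1],
  [[0,0,0],[0,-0.2,0],-1],
])

```text
time: 16.77
position: [606.9, -35.5, 94.6]
eef_rot: [3.139, -0.005, -0.132]
force: [-2.4, -6.1, 1.7]
finger_gap: 15.9
finger_force: 20.0
```

```bash
python3 see.py
```

```text
16.775 [606.9 -35.5  94.6] [ 3.1 -0.  -0.1] [-2.4 -6.1  1.7] 15.906745587906203
travel 56.47520440582815
lemon mask: dist behind drive rim -2.55396081672691 59.55538012555579 [615.9  53.2  80. ]
orange [(array([265.2, 266.5]), 151.5, np.float64(88.65616636643377)), (array([265.1, 280.6]), 84.5, np.float64(88.1976915908343)), (array([288.3, 195.8]), 33.0, np.float64(102.14467117041812))]
```

Request:
drive_tool([
  [[0,0,0],[0,-0.1,0],-1],
  [[0,0,0],[0,-0.2,0],-1],
])

```text
time: 17.08
position: [607.1, -33.5, 94.6]
eef_rot: [3.139, -0.005, -0.132]
force: [-2.8, -5.6, 1.5]
finger_gap: 15.8
finger_force: 20.0
```

```bash
python3 see.py
```

```text
17.075 [607.1 -33.5  94.6] [ 3.1 -0.  -0.1] [-2.8 -5.6  1.5] 15.803729913290294
travel 58.47553754402802
lemon mask: dist behind drive rim -4.98993305221122 57.55252063059683 [616.1  55.2  80. ]
orange [(array([265.2, 266.6]), 149.5, np.float64(86.67000366044168)), (array([265. , 280.8]), 81.0, np.float64(86.14202509076797)), (array([288., 194.]), 24.0, np.float64(100.02303763752968))]
```

Request:
drive_tool([
  [[0,0,0],[0,-0.1,0],-1],
  [[0,0,0],[0,-0.2,0],-1],
])

```text
time: 17.38
position: [607.3, -31.5, 94.6]
eef_rot: [3.139, -0.004, -0.132]
force: [-2.6, -6.8, 2.3]
finger_gap: 15.7
finger_force: 20.0
```

```bash
python3 see.py
```

```text
17.375 [607.3 -31.5  94.6] [ 3.1 -0.  -0.1] [-2.6 -6.8  2.3] 15.698085834931145
travel 60.471328269234526
lemon mask: dist behind drive rim -6.992473441464993 55.550159555670795 [616.3  57.3  80. ]
orange [(array([265.2, 266.6]), 149.5, np.float64(84.66758802270374)), (array([265.1, 280.5]), 87.5, np.float64(84.20765222035469)), (array([288., 194.]), 24.0, np.float64(98.02061461800695))]
```

Request:
drive_tool([
  [[0,0,0],[0,-0.1,0],-1],
  [[0,0,0],[0,-0.2,0],-1],
])

```text
time: 17.68
position: [607.6, -29.6, 94.6]
eef_rot: [3.139, -0.004, -0.132]
force: [-2.8, -7.5, 0.6]
finger_gap: 16.0
finger_force: 20.0
```

```bash
python3 see.py
```

```text
17.675 [607.6 -29.6  94.6] [ 3.1 -0.  -0.1] [-2.8 -7.5  0.6] 16.022778385096775
travel 62.4293469762598
lemon mask: dist behind drive rim -8.865822406944627 53.5675307930867 [616.6  59.2  80. ]
orange [(array([265.2, 266.6]), 149.5, np.float64(82.68442295558829)), (array([265.1, 280.6]), 85.0, np.float64(82.25653532372164)), (array([288., 194.]), 24.0, np.float64(96.03711319858117))]
```

Request:
drive_tool([
  [[0,0,0],[0,-0.1,0],-1],
  [[0,0,0],[0,-0.2,0],-1],
])

```text
time: 17.98
position: [607.8, -27.7, 94.6]
eef_rot: [3.139, -0.004, -0.132]
force: [-3.4, -7.0, 1.4]
finger_gap: 15.7
finger_force: 20.0
```

```bash
python3 see.py; python3 - <<'E'
from h import *
w2=__import__("pickle").load(open("w2.pkl","rb")); w6=__import__("pickle").load(open("w6.pkl","rb"))
a=Cam("scene");b=Cam("side")
for c,n in((w2,"w2"),(w6,"w6")):
    q=c.proj((621.8,82.4,80)); print(n,q)
    g=cv2.cvtColor(c.im,cv2.COLOR_BGR2GRAY); x=int(q[0]); print(int(q[1])-25,g[int(q[1])-25:int(q[1])+25,x-1:x+2].mean(1).astype(int).tolist())
E
```

```text
17.975 [607.8 -27.7  94.6] [ 3.1 -0.  -0.1] [-3.4 -7.   1.4] 15.695554703760466
travel 64.29868626101988
lemon mask: dist behind drive rim -8.74135816894248 53.36355029546581 [616.6  59.2  80. ]
orange [(array([268.2, 266.5]), 151.5, np.float64(82.46694919554862)), (array([268.3, 280.7]), 85.0, np.float64(82.1242756001757)), (array([288., 194.]), 28.0, np.float64(94.19883181734744))]
w2 [341.7 170.5]
145 [116, 141, 145, 143, 143, 144, 145, 145, 146, 148, 148, 149, 144, 123, 145, 148, 150, 148, 148, 153, 153, 151, 149, 148, 149, 151, 150, 149, 152, 153, 150, 154, 152, 151, 153, 152, 151, 153, 153, 153, 153, 152, 153, 153, 152, 152, 152, 153, 153, 153]
w6 [331.9 116.8]
91 [142, 142, 143, 145, 145, 145, 146, 146, 146, 142, 130, 144, 148, 148, 147, 146, 151, 154, 152, 149, 147, 148, 149, 149, 145, 138, 148, 151, 151, 150, 149, 148, 149, 146, 124, 120, 133, 149, 155, 151, 140, 138, 142, 147, 155, 159, 157, 156, 155, 157]
```

The lemon has stopped and the orange stem mark has begun to shift, so the cup is pressed about 1.7 mm. It needs about 4.3 mm more.

Request:
drive_tool([
  [[0,0,0],[0,-0.1,0],-1],
  [[0,0,0],[0,-0.2,0],-1],
  [[0,0,0],[0,-0.3,0],-1],
  [[0,0,0],[0,-0.4,0],-1],
])

```text
time: 18.62
position: [608.3, -24.0, 94.6]
eef_rot: [3.139, -0.004, -0.132]
force: [-3.6, -9.3, 1.9]
finger_gap: 15.8
finger_force: 20.0
```

```bash
python3 see.py
```

```text
18.625 [608.3 -24.   94.6] [ 3.1 -0.  -0.1] [-3.6 -9.3  1.9] 15.79507350008683
travel 68.0549327541155
lemon mask: dist behind drive rim -8.791696643204315 53.255529505178345 [616.6  59.2  80. ]
orange [(array([272.6, 266.7]), 73.0, np.float64(81.02126919725934)), (array([272.6, 281.2]), 37.0, np.float64(80.70514306127805)), (array([288. , 194.5]), 30.0, np.float64(90.44098066955853))]
```

Request:
drive_tool([
  [[0,0,0],[0,-0.05,0],-1],
  [[0,0,0],[0,-0.05,0],-1],
])

```text
time: 18.92
position: [608.4, -23.5, 94.6]
eef_rot: [3.139, -0.004, -0.133]
force: [-4.2, -8.5, 2.3]
finger_gap: 15.8
finger_force: 20.0
```

Request:
drive_tool([
  [[0,0,0],[0,0.1,0],-1],
  [[0,0,0],[0,0.1,0],-1],
])

```text
time: 19.18
position: [608.4, -23.5, 94.6]
eef_rot: [3.14, -0.005, -0.132]
force: [-4.0, -4.9, 3.8]
finger_gap: 15.8
finger_force: 20.0
```

```bash
python3 see.py
```

```text
19.175 [608.4 -23.5  94.6] [ 3.1 -0.  -0.1] [-4.  -4.9  3.8] 15.816591411012062
travel 68.57048571200323
lemon mask: dist behind drive rim -8.83161360567697 53.19030480194866 [616.6  59.2  80. ]
orange [(array([273. , 266.7]), 58.0, np.float64(80.71725396663756)), (array([289. , 205.5]), 34.0, np.float64(90.21186669730675)), (array([273. , 280.9]), 31.5, np.float64(80.36942753773982))]
```

Request:
drive_tool([
  [[0,0,0],[0,0.05,0],0.1],
  [[0,0,0],[0,0.05,0],0.1],
  [[0,0,0],[0,0.05,0],0.1],
  [[0,0,0],[0,0.05,-2],0.1],
  [[0,0,0],[0,0.05,-7],0.1],
])

```text
time: 19.85
position: [607.2, -23.0, 163.2]
eef_rot: [-3.141, -0.0, -0.132]
force: [0.5, 0.6, 0.4]
finger_gap: 48.4
finger_force: 0.0
```

```bash
python3 see.py; python3 m.py 600 20 250 3.1416 0 1.44
```

```text
19.85 [607.2 -23.  163.2] [-3.1 -0.  -0.1] [0.5 0.6 0.4] 48.35978295106774
travel 68.85599262985497
lemon mask: dist behind drive rim -6.7982720461851365 52.83502314524741 [616.8  58.2  80. ]
orange [(array([612.2, 347.5]), 1805.0, np.float64(334.49624345555696)), (array([285.5, 231.3]), 55.0, np.float64(80.71158797602862))]
t 19.9 pos [610.249 -23.595 172.014] rpy [ 3.141 -0.014 -0.132] F [1.137 0.032 5.86 ] gap 48.63576131970724
turn [ 0.011 -0.01  -1.572] shift cm [-1.483 -4.182 -7.822]
```

Request:
drive_tool([
  [[0,0,0],[0,0,-5],0.1],
  [[0,0,0],[0,-1,-9],0.1],
])

```text
time: 20.15
position: [609.2, -13.6, 256.3]
eef_rot: [3.142, -0.006, -0.133]
force: [0.1, 0.2, -0.8]
finger_gap: 48.2
finger_force: 0.0
```

```bash
cat > iso.py <<'E'
from h import *
import m,sys
ux=np.array([.9914,-.1306,0]);uy=np.array([.1306,.9914,0]);uz=np.array([0,0,1.])
n=-.5*ux+.8660*uz; s=.866*ux+.5*uz
M=np.array([uy,s,-n]).T
def rpy(th=0): return (R.from_matrix(M)*R.from_rotvec([0,0,th])).as_euler("xyz")
BASE=np.array([576.9,204.9,95.3])
if __name__=="__main__":
    tip=float(sys.argv[1]); th=float(sys.argv[2]) if len(sys.argv)>2 else 0
    m.go(BASE+(tip-28.5)*n,rpy(th)); print(BASE+(tip-28.5)*n)
E
python3 iso.py 140
```

```text
t 20.15 pos [609.201 -13.614 256.327] rpy [ 3.142 -0.006 -0.133] F [ 0.072  0.185 -0.838] gap 48.238203186787054
turn [-0.405  0.406 -1.534] shift cm [-11.714 -21.22    6.372]
[521.629 212.181 191.859]
```

Request:
drive_tool([
  [[-0.045,0.045,-0.17],[-3,-4,0],0.1],
  [[-0.09,0.09,-0.34],[-6,-8,0],0.1],
  [[-0.135,0.135,-0.51],[-9,-13,0],0.1],
  [[-0.18,0.18,-0.68],[-11,-18,0],0.1],
  [[-0.225,0.225,-0.85],[-11.7,-21,0.5],0.1],
])

```text
time: 20.78
position: [520.0, 212.7, 249.5]
eef_rot: [2.845, -0.111, 0.749]
force: [-0.2, -1.2, 0.0]
finger_gap: 48.3
finger_force: 0.0
```

```bash
python3 iso.py 140
```

```text
t 20.77 pos [520.041 212.729 249.493] rpy [ 2.845 -0.111  0.749] F [-0.23  -1.217  0.037] gap 48.278560577011035
turn [-0.179  0.178 -0.676] shift cm [-0.561 -1.535  5.529]
[521.629 212.181 191.859]
```

Request:
drive_tool([
  [[-0.045,0.045,-0.17],[-0.2,-0.5,2],0.1],
  [[-0.09,0.09,-0.34],[-0.4,-1,4],0.1],
  [[-0.135,0.135,-0.51],[-0.5,-1.5,5.5],0.1],
  [[-0.179,0.178,-0.676],[-0.56,-1.5,5.5],0.1],
  [[-0.179,0.178,-0.676],[-0.56,-1.5,5.5],0.1],
])

```text
time: 21.4
position: [521.9, 209.3, 191.5]
eef_rot: [2.622, -0.002, 1.43]
force: [0.3, -0.5, -0.8]
finger_gap: 48.8
finger_force: 0.0
```

```bash
python3 iso.py 140; cat > look.py <<'E'
from iso import *
c=Cam("wrist"); b=BASE
print("pred base",c.proj(b),"bar top mid",c.proj(b+41*n),"ptr/end top",c.proj(b+41*n+34*uy),c.proj(b+41*n-34*uy))
hsv=cv2.cvtColor(c.im,cv2.COLOR_BGR2HSV)
red=cv2.inRange(hsv,(0,150,60),(6,255,255))|cv2.inRange(hsv,(174,150,60),(180,255,255))
k=cv2.connectedComponentsWithStats(red); i=1+np.argmax(k[2][1:,4]); print("red",k[2][i],k[3][i])
mr=(k[1]==i).astype(np.uint8); cn=max(cv2.findContours(mr,0,1)[0],key=cv2.contourArea); print(cv2.minAreaRect(cn))
yl=cv2.inRange(hsv,(24,150,100),(32,255,255)); k=cv2.connectedComponentsWithStats(yl)
for i in np.argsort(-k[2][1:,4])[:3]+1: print("yel",k[2][i],k[3][i])
al=cv2.morphologyEx(yl|red,cv2.MORPH_CLOSE,np.ones((9,9),np.uint8)); cn=max(cv2.findContours(al,0,1)[0],key=cv2.contourArea); print("disc",cv2.boundingRect(cn),cv2.fitEllipse(cv2.convexHull(cn)))
# bright/top face of bar: white pointer
x,y,w,h=cv2.boundingRect(cn); wm=cv2.inRange(hsv[y:y+h,x:x+w],(0,0,150),(180,60,255)); k=cv2.connectedComponentsWithStats(wm)
for i in np.argsort(-k[2][1:,4])[:2]+1: print("white",k[2][i][:2]+[x,y],k[2][i][2:],k[3][i]+[x,y])
import sys; cv2.imwrite(f"pics/{sys.argv[1]}.png",c.im) if len(sys.argv)>1 else 0
E
python3 look.py
```

```text
t 21.4 pos [521.85  209.3   191.469] rpy [ 2.622 -0.002  1.43 ] F [ 0.331 -0.549 -0.759] gap 48.780695780604816
turn [-0.004  0.003 -0.009] shift cm [ 0.282 -0.035 -0.064]
[521.629 212.181 191.859]
pred base [322.4 216.3] bar top mid [322.1 232.3] ptr/end top [321.6 182. ] [322.5 278.6]
red [ 295  178   57   99 3202] [322.8 225.1]
((325.8657531738281, 226.0939483642578), (95.01495361328125, 56.865909576416016), 69.04422760009766)
yel [ 275  170   96   92 3657] [322.3 213.6]
yel [ 344  321   47   54 1748] [365.  349.7]
yel [521 245   1   1   1] [521. 245.]
disc (275, 170, 96, 107) ((322.0144958496094, 221.36070251464844), (95.22328186035156, 106.51172637939453), 4.392539978027344)
white [332 170] [ 39  35 428] [359.6 179.6]
white [320 188] [  5  39 180] [322.1 206.3]
```

The isolator prediction matches the disc and bar pixels to within about 1 px, so I approach to grasp.

Request:
drive_tool([
  [[-0.004,0.003,-0.009],[0.28,0,2],0.1],
  [[-0.004,0.003,-0.009],[0.28,0,6],0.1],
  [[-0.004,0.003,-0.009],[0.28,0,9],0.1],
  [[-0.004,0.003,-0.009],[0.28,0,9.5],0.1],
])

```text
time: 21.95
position: [569.8, 205.5, 107.8]
eef_rot: [2.62, 0.001, 1.438]
force: [0.2, -1.0, 0.2]
finger_gap: 48.4
finger_force: 0.0
```

```bash
python3 iso.py 17; python3 look.py
```

```text
t 21.95 pos [569.827 205.502 107.829] rpy [2.62  0.001 1.438] F [ 0.186 -0.99   0.209] gap 48.43564855324332
turn [-0.002  0.002 -0.001] shift cm [ 0.037 -0.008  2.59 ]
[582.601 204.149  85.341]
pred base [321.9 268.2] bar top mid [321.5 305.1] ptr/end top [321.4 230.3] [321.6 370.9]
red [ 281  218   85  150 7205] [322.5 287.1]
((316.5921325683594, 291.00042724609375), (84.76853942871094, 145.63809204101562), 18.69898223876953)
yel [ 252  204  141  128 7250] [322.2 262.2]
yel [ 348  414   68   47 2680] [381.9 435.3]
yel [621 215   1   1   1] [621. 215.]
disc (252, 204, 141, 164) ((322.2305908203125, 282.6204833984375), (140.61602783203125, 164.70584106445312), 179.50668334960938)
white [335 204] [ 58  54 911] [376.8 218.1]
white [252 204] [ 57  61 833] [268.  218.1]
```

Request:
drive_tool([
  [[0,0,0],[0.04,0,0.8],0.1],
  [[0,0,0],[0.04,0,1.6],0.1],
  [[0,0,0],[0.04,0,2.3],0.1],
  [[0,0,0],[0.04,0,2.5],0.1],
])

```text
time: 22.5
position: [582.1, 204.4, 87.2]
eef_rot: [2.617, 0.001, 1.441]
force: [0.4, -0.4, 0.9]
finger_gap: 48.4
finger_force: 0.0
```

Request:
drive_tool([
  [[0,0,0],[0,0,0],-1],
  [[0,0,0],[0,0,0],-1],
  [[0,0,0],[0,0,0],-1],
  [[0,0,0],[0,0,0],-1],
], grip_force=30)

```text
time: 23.0
position: [581.5, 204.6, 87.4]
eef_rot: [2.618, 0.001, 1.441]
force: [-3.2, 1.4, 0.8]
finger_gap: 15.5
finger_force: 30.0
```

```bash
python3 iso.py 17; python3 -c "
from plant import r; s=r.read_state(); print(s['force'],s['moment'],s['joints'])"
```

```text
t 23.0 pos [581.527 204.579  87.429] rpy [2.618 0.001 1.441] F [-3.193  1.397  0.762] gap 15.522595945902516
turn [0.    0.    0.002] shift cm [-0.029 -0.007  0.237]
[582.601 204.149  85.341]
[-3.19312242  1.39707636  0.76200554] [ 0.00605911  0.62374305 -0.04751824] [ 0.22864964  0.44510921  1.77072142 -0.40570591  0.46333786  0.68002861]
```

Request:
drive_tool([
  [[0,0,0.12],[0,0,0],-1],
  [[0,0,0.28],[0,0,0],-1],
  [[0,0,0.44],[0,0,0],-1],
  [[0,0,0.6],[0,0,0],-1],
  [[0,0,0.75],[0,0,0],-1],
], grip_force=40)

```text
time: 23.62
position: [581.4, 204.5, 87.4]
eef_rot: [2.742, -0.348, 0.758]
force: [-5.2, 0.3, 2.7]
finger_gap: 15.5
finger_force: 40.0
```

```bash
python3 iso.py 17 1.571; python3 -c "
from plant import r; s=r.read_state(); print(s['force'],s['moment'],s['joints'])"
```

```text
t 23.62 pos [581.432 204.512  87.355] rpy [ 2.742 -0.348  0.758] F [-5.162  0.319  2.703] gap 15.544127491173736
turn [0.001 0.    0.819] shift cm [-0.012  0.017  0.235]
[582.601 204.149  85.341]
[-5.16247318  0.31892661  2.70269676] [-0.06691418  0.72804257  0.27771269] [ 0.22869186  0.44511723  1.77090726 -0.40623061  0.46344287  1.43454772]
```

Smooth so far. I'll turn the rest, ending on the stop.

Request:
drive_tool([
  [[0,0,0.16],[0,0,0],-1],
  [[0,0,0.32],[0,0,0],-1],
  [[0,0,0.48],[0,0,0],-1],
  [[0,0,0.64],[0,0,0],-1],
  [[0,0,0.79],[0,0,0],-1],
])

```text
time: 24.25
position: [581.4, 204.6, 87.3]
eef_rot: [3.125, -0.523, -0.099]
force: [-5.6, -0.1, 2.4]
finger_gap: 15.7
finger_force: 40.0
```

Request:
drive_tool([
  [[0,0,0.03],[0,0,0],-1],
  [[0,0,0.03],[0,0,0],-1],
])

```text
time: 24.5
position: [581.5, 204.6, 87.4]
eef_rot: [3.14, -0.524, -0.128]
force: [-6.7, 1.3, 1.9]
finger_gap: 15.8
finger_force: 40.0
```

```bash
python3 iso.py 17 1.571; python3 -c "
from plant import r; s=r.read_state(); print(s['force'],s['moment'],s['joints'])"
```

```text
t 24.5 pos [581.539 204.581  87.431] rpy [ 3.14  -0.524 -0.128] F [-6.67   1.275  1.942] gap 15.768367607746477
turn [ 0.    -0.     0.003] shift cm [-0.009  0.029  0.236]
[582.601 204.149  85.341]
[-6.67031598  1.27523618  1.94249034] [ 0.21376981  0.63880597 -0.10609158] [ 0.22858604  0.44508477  1.77077479 -0.40551351  0.46317583  2.24925119]
```

Request:
drive_tool([
  [[0,0,0],[0,0,0],0.1],
  [[0,0,0],[0,0,0],0.1],
  [[0,0,0],[0,0,0],0.1],
  [[0,0,0],[0,0,-2],0.1],
  [[0,0,0],[0,0,-6],0.1],
])

```text
time: 25.12
position: [551.7, 208.1, 138.9]
eef_rot: [3.139, -0.522, -0.128]
force: [0.6, -0.1, 0.1]
finger_gap: 48.5
finger_force: 0.0
```

Request:
drive_tool([
  [[0,0,0],[0,0,-4],0.1],
  [[0,0,0],[0,0,-9],0.1],
  [[0,0,0],[0,0,-14],0.1],
  [[0,0,0],[0,0,-16],0.1],
])

```text
time: 25.62
position: [472.4, 219.4, 281.0]
eef_rot: [-3.141, -0.528, -0.128]
force: [-0.1, -0.3, -0.9]
finger_gap: 48.4
finger_force: 0.0
```

```bash
python3 look.py; python3 - <<'E'
from iso import *
c=Cam("wrist"); b=BASE
print("on ptr",c.proj(b+41*n+34*s),"other",c.proj(b+41*n-34*s))
s_=r.read_state(); print(s_["time"],s_["position"],s_["force"])
d=np.array([621.8,82.4,80])
for nm,p,col,near in(("scene",0,0,0),("side",0,0,0)):
    k=Cam(nm); L=k.blob(*YEL,near=k.proj((618,56,80)))[0]; print(nm,"lemon",L[:2],k.proj((617.5,56,80)))
    O=k.blob(*ORG,near=k.proj((429,-278,28)))[0]; print("mand",O[0])
    x,y=k.proj(b+41*n).astype(int); h=cv2.cvtColor(k.im,cv2.COLOR_BGR2HSV)[y-25:y+25,x-25:x+25]
    rm=cv2.inRange(h,(0,150,60),(6,255,255)); ys,xs=np.nonzero(rm); 
    if len(xs)>5: print("red",xs.mean()+x-25,ys.mean()+y-25,len(xs),"pred on",k.proj(b+41*n+34*s),k.proj(b+41*n-34*s)," off",k.proj(b+41*n+34*uy), "ext",xs.min()+x-25,xs.max()+x-25,ys.min()+y-25,ys.max()+y-25)
E
```

```text
pred base [323.1 196.3] bar top mid [323.1 205.4] ptr/end top [286.6 205.3] [359.6 205.5]
red [ 303  167   42   72 1718] [323.3 201.1]
((325.2434997558594, 201.79171752929688), (68.41376495361328, 41.777854919433594), 67.89054870605469)
yel [ 288  161   72   70 2079] [323.2 194.6]
yel [ 431  126   52   47 1958] [455.8 148.4]
disc (288, 161, 72, 78) ((323.3808898925781, 198.45779418945312), (70.8117446899414, 76.50980377197266), 177.0503692626953)
white [322 173] [ 3 28 80] [323.  186.2]
on ptr [323.7 169.5] other [323.4 240.5]
25.725 [472.9 219.4 280.3] [ 0.8  0.7 -0.3]
scene lemon (array([324.6, 234.5]), 217.5) [325.1 235.3]
mand [400.4 352.4]
red 271.36898395721926 218.6042780748663 187 pred on [274.4 205.6] [260.8 225.8]  off [258.9 210. ] ext 261 279 207 226
side lemon (array([300. , 225.3]), 20.0) [331.8 247.8]
mand [272.4 346.4]
red 304.3784860557769 214.5418326693227 251 pred on [311.4 204.4] [291.  215.6]  off [301.1 205.5] ext 293 314 205 223
```

The pointer line (323, rows 173–200) lies exactly along the "on" direction, and the lemon and mandarin are where they should be. The arm is clear, so I hand in.

```bash
python3 -c "
from plant import job_done; print(job_done())"
```

```text
the job is handed in; nothing more can be done
None
```

I handed the job in at about 26 s, and the judge returned no verdict: the lemon is held between the cups with the spring pressed about 6 mm, and the isolator was then turned fully to on.

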